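Clamp the mended egg cup and keep the grips squeezed

ROBOT

A 7-joint arm with a two-finger parallel gripper is mounted at the origin on the work surface. World frame = base frame: x ahead of the robot, y to its left, z up, the work surface at z = 0. Lengths are in m, angles in rad, forces in N, time in s.
With the tool pointing down it reaches from about 0.4 to 0.875 m from the base axis. Payload 19.3 kg.
Tool frame: the origin (TCP) lies at the very end of the fingers, on their centre line; the grasp point (between the pads) lies 19 mm behind it; z points along the fingers, y is the line along which they close (so a half turn about z gives the same grasp; the last joint's range is limited). The gripper opens to 85 mm and grips with 20 to 120 N. Pads are 22 mm wide; open, the fingers measure 114 mm over their backs; the gripper's body (76 mm by 85 mm) begins 54 mm behind the grasp point. The pads swing forward as they close: fully open they stand 13 mm farther back than shut.
Start: joints at [1.22, 0.521, -0.036, 1.599, 0.021, 1.021, -0.113], TCP at [0.173, -0.601, 0.231] pointing down, gripper open.
Joint ranges: [-2.91, 2.91], [-0.3, 2.13], [-1.5, 1.42], [0.17, 2.43], [-1.26, 4.41], [0.16, 1.93], [-2.52, 2.52]. Speed limits (rad/s): [1.89, 1.89, 2.39, 2.39, 3.01, 3.01, 3.01].

INTERFACE

Orientations are given as [roll, pitch, yaw] about the fixed x, y, z axes, in that order (R = Rz(yaw) Ry(pitch) Rx(roll)).
In Python, from workcell import bot gives the robot as it stands.
- The arm moves only by the tool carry_out, never from a script. Its argument "rows" is a list that holds one entry, the list of rows, each a list of 4 numbers: the shift along the tool's x, y, z in m, then the turn about the tool's z in degrees. In form: [[[x, y, z, twist], ...]]. A call has 1 to 12 rows; each row is the pose to reach, as a shift and turn from the pose commanded when the call began, along the tool's axes at that moment; what a row does not reach only later rows make up. A row lasts 1/12 s, in which the tool goes at most 41.7 mm and 7.16 degrees, less where a joint would pass 70% of its speed; a pose out of reach is approached as far as the arm can. A call with a gripper value outside its range is refused whole. "grip" is the finger opening in m, from 0 to 0.0854, set as the call begins (left out, the last holds). The fingers move at their own pace and stop on an object; "grip_force" is the grip in N (left out, the last holds). Time passes only in rows, so rows that repeat a pose let the fingers close. It gives the time, the measured TCP pose, the force, the opening and the grip force at its end, in the units of the state.
- bot.observe(): the state, without advancing time (a new reading comes with each control period).
- bot.grab_frame(name): name is "side" or "top" or "wrist"; returns a dict with "pixels" (384x512x3 uint8, red, green, blue), "K" (3x3 intrinsics, pixels), "pose" (4x4, takes a point from camera to world coordinates). Camera axes: x right, y down, z forward; pixel columns grow to the right and rows downward; lengths in m; the calibration is good to about 2 mm. A picture is of the moment at which its call begins. There is no depth.
- bot.job_done(): hands the job in; it is judged then, once.
Trained networks look in a picture, given as the dict that the camera call returned (one of the last four; its "shot" number tells which), for a name from the list of things; names that differ only in an ending like _2 or _b are one class to them, and where a whole thing is asked for, a point or a joint stands for the part that bears it (a point fixed in the world has none). Each returns a list of dicts, best first, with "conf" (0 to 1); they miss things now and then, are a little off and sometimes report something else, mostly with a low value. They report only what shows in the picture. A call takes as long as a camera call. They do not tell look-alikes from the thing itself.
- bot.look_for(picture, label): "position" ([column, row] in pixels, amid what is visible of it).
- bot.regions_of(picture, label): "region" (384x512 bool, what is visible of it) and "position" ([column, row] in pixels, amid what is visible of it).
- bot.spot_point(picture, label): "position" ([column, row] in pixels: a listed point, or the origin of a listed thing).
The state is a dict: "clock": time; "qpos": joint angles; "qd": joint speeds; "joint_efforts": joint torques, N m; "position": TCP position; "tool_rot": TCP orientation; "force": force on the tool from outside, world axes, zero at the start; "moment": the same for the moment, N m; "grip_width": finger opening in m; "finger_force": force on a finger pad.
Only numpy, scipy, OpenCV 4.12 (cv2) and the standard library are available. Lean on these libraries where they do the work, as an engineer would, in place of code of your own. Each camera call takes 0.05 s, during which the arm holds its last target. There are 200 camera calls.

TASK

A freshly glued white egg cup stands in the little blue bench clamp: flip the clamp's red-tipped catch right over towards the jaws so that the drive engages, then pump the two upright rubber grips together and let them spring apart, stroke by stroke, until the orange pad bears on the cup with its spring pushed in about half way, never right in, or the porcelain breaks. Move the jaw only with the grips, keep the cup standing, and leave the blue egg cup, the pepper mill and the steel lid alone. Finish while still holding the grips squeezed: do not let go of them at the end.

Things in the scene. Friction and masses are not known exactly. Their poses are not given: they have to be found in the camera images.
- clamp: The clamp's oak base plank, 340 x 100 x 15 mm, fixed to the counter; origin at the centre of its underside. Its +x is the way the jaw travels, along the plank; along x stand: the two grips (x = -145 mm), a blue drive housing 78 x 52 mm, its top at 80 mm (x = -84 to -6 mm), carrying the catch, then the jaw with its pad, the cup and the blue anvil with two cork plates in a V (x = 157 mm at its end). z is up.
- posts_mid (a point): The point half way between the two upright grips, 80 mm above the counter: squeeze the grips here from above, fingers closing along the clamp's y.
- grip_left: The black rubber grip post on the clamp's +y side, 14 mm diameter, upright, from 52 to 102 mm above the counter. It sits on the end of a 10 mm thick steel lever that runs to the housing, its top 61 mm above the counter. At rest the post's axis is 24 mm from the clamp's middle line (62 mm over both posts); fully squeezed 10.7 mm (35 mm over both). Origin: at the lever's hinge (50 mm on the grips' side of the clamp's origin), at counter height.
- grip_right: The same grip post on the clamp's -y side. The two move together as mirror images, and springs part them again: about 1.5 N on each grip at rest; with the drive working about 8 to 15 N on each, squeezed.
- lever_left (a joint): Angle of the left grip's lever: 0 apart (at rest), 0.14 rad fully squeezed together (a slightly springy stop). With the drive engaged one full stroke feeds the jaw by about 7 to 8 mm (the first fifth of the squeeze only takes up slack); when the grips part again the jaw stays where it is. The levers' hinges are 95 mm from the posts towards the jaw.
- catch (a joint): Angle of the catch, a small toggle on top of the housing: 0 leans towards the grips (drive released: squeezing the grips does not move the jaw), 1.1 rad leans towards the jaw (drive engaged); stops at both ends, it stays where it is left. It turns about the clamp's y axis, 34 mm from the clamp's origin on the grips' side and 78 mm above the counter. A push of about 1 to 2 N at the tip turns it.
- catch_tip (a point): Centre of the catch's red ball tip, 15 mm diameter, 38 mm from the catch's hinge. Over the whole swing it moves 40 mm along the clamp's +x (from about 54 mm to about 14 mm on the grips' side of the origin), 110 mm above the counter at both ends and 116 mm half way.
- jaw (a joint): Travel of the steel bar with the jaw along the clamp's +x, m; grows towards the cup. A stiff friction brake holds it.
- jaw_block: The blue block at the end of the moving steel bar, 14 x 30 x 52 mm, behind the pad; origin at counter height below the block, 6 mm behind its middle.
- pad_spring (a joint): How far the sprung pad is pushed back into the jaw: 0 free, 0.018 m right in (bottomed). Spring 600 N/m, so 9 mm (half way) is about 5.4 N on the cup.
- pad: The orange pad, 8 mm thick, 28 x 24 mm face, on a steel rod in front of the jaw; origin at counter height, 33 mm behind its face.
- pad_face (a point): Centre of the pad's face towards the cup, 60 mm above the counter.
- cup: The mended white porcelain egg cup, 60 mm high, bowl 50 mm outside diameter, standing loose on the plank against the cork V; origin at the centre of its foot.
- cup_bowl (a point): Centre of the cup's bowl, 45 mm above its foot; the pad meets the bowl 25 mm from here.
- spare_cup: Blue egg cup, 60 mm high, 50 mm diameter, on the counter beside the clamp (bystander); origin under its foot.
- mill: Green glass pepper mill, 155 mm high, 56 mm diameter (bystander); origin under its foot.
- pan_lid: Stainless steel lid, 160 mm diameter, lying flat, its knob 45 mm high (bystander); origin at the centre of its underside.
Things that resemble listed ones, but are neither listed nor needed, are in the scene too. What is meant by the cup is not yellow, and is the larger of those in its own colour.

How it is judged:
By the outcome, as a careful person would: the job done as asked, in the order asked, and still so for the second after the job is handed in, while the arm keeps its last pose, push and grip.
It also fails if it takes over 61 s, if anything falls off the work surface, if the arm or the gripper's body presses on something with over 40 N, if the wrist force passes 120 N, or if a joint passes its speed limit or range.

## Working session

There is one attempt and no reset: what is moved stays moved. The work goes in short steps, Python scripts to look and compute and a tool call to move; the robot and the scene stay as the last step left them, time stands still between calls to the robot, and variables do not carry over. Pictures are saved under pics/ and viewed, at most 13 in all, crops included, and the job is handed in when it is done.

Besides the shell and the picture viewer there is one more tool, called after ">>>" in YAML: its name, and indented under it one key for each argument. carry_out: Moves the arm, as the interface text tells. Its arguments: {"type":"object","properties":{"rows":{"type":"array","items":{"type":"array","items":{"type":"array","items":{"type":"number"}}}},"grip":{"type":"number"},"grip_force":{"type":"number"}},"required":["rows"]}

```bash
mkdir -p pics; cat > h.py <<'E'
import numpy as np, cv2
from workcell import bot
def save(p,n): cv2.imwrite('pics/'+n+'.png',p['pixels'][:,:,::-1])
def ray(p,px):
    K=np.array(p['K']);T=np.array(p['pose'])
    d=T[:3,:3]@np.linalg.solve(K,[px[0],px[1],1]);return T[:3,3],d/np.linalg.norm(d)
def atz(p,px,z):
    o,d=ray(p,px);return o+d*(z-o[2])/d[2]
def tri(obs):
    A=np.zeros((3,3));b=np.zeros(3)
    for p,px in obs:
        o,d=ray(p,px);M=np.eye(3)-np.outer(d,d);A+=M;b+=M@o
    return np.linalg.solve(A,b)
def proj(p,X):
    T=np.linalg.inv(np.array(p['pose']));c=T[:3,:3]@np.array(X)+T[:3,3];u=np.array(p['K'])@c;return u[:2]/u[2]
E
python3 - <<'E'
from h import *
s=bot.observe();print({k:np.round(v,3).tolist() for k,v in s.items()})
ims=[]
for n in('side','top'):
    p=bot.grab_frame(n);ims.append(p['pixels'])
    print(n,np.round(p['pose'],3).tolist(),np.round(p['K'],1).tolist())
    for l in('posts_mid','catch_tip','cup_bowl','pad_face','clamp','grip_left','grip_right','cup','spare_cup','mill','pan_lid','jaw_block'):
        print(l,[(np.round(r['position']).tolist(),round(r['conf'],2)) for r in bot.spot_point(p,l)][:4])
im=np.vstack(ims);cv2.imwrite('pics/a.png',cv2.resize(im,None,fx=.78,fy=.78)[:,:,::-1])
save({'pixels':ims[0]},'side0');save({'pixels':ims[1]},'top0')
E
```

```text
{'clock': 0.0, 'qpos': [1.22, 0.522, -0.036, 1.6, 0.021, 1.021, -0.113], 'qd': [-0.0, -0.001, -0.001, -0.001, 0.0, -0.002, -0.001], 'joint_efforts': [-0.001, -92.711, 1.98, -36.993, 0.018, 0.008, -0.0], 'position': [0.173, -0.6, 0.231], 'tool_rot': [-3.14, 0.0, 0.281], 'force': [-0.684, -0.099, -0.379], 'moment': [0.021, 0.04, 0.008], 'finger_force': 0.0, 'grip_width': 0.085}
side [[-0.834, -0.421, 0.356, 0.046], [-0.552, 0.649, -0.523, 0.697], [-0.011, -0.633, -0.774, 1.165], [0.0, 0.0, 0.0, 1.0]] [[425.6, 0.0, 255.8], [0.0, 425.6, 194.0], [0.0, 0.0, 1.0]]
posts_mid [([224.0, 227.0], 0.71)]
catch_tip [([147.0, 280.0], 0.63), ([237.0, 198.0], 0.38)]
cup_bowl [([266.0, 176.0], 0.82), ([291.0, 158.0], 0.78), ([240.0, 174.0], 0.54), ([251.0, 210.0], 0.46)]
pad_face [([257.0, 187.0], 0.5)]
clamp [([250.0, 212.0], 0.69)]
grip_left [([238.0, 215.0], 0.63)]
grip_right [([247.0, 219.0], 0.58)]
cup [([287.0, 169.0], 0.74), ([257.0, 187.0], 0.69), ([240.0, 178.0], 0.56), ([260.0, 187.0], 0.53)]
spare_cup [([220.0, 195.0], 0.76), ([246.0, 219.0], 0.4)]
mill [([146.0, 282.0], 0.77)]
pan_lid [([265.0, 176.0], 0.74), ([347.0, 155.0], 0.69), ([247.0, 209.0], 0.4)]
jaw_block []
top [[-0.007, -0.985, 0.172, 0.305], [-1.0, 0.012, 0.026, -0.05], [-0.027, -0.172, -0.985, 1.409], [0.0, 0.0, 0.0, 1.0]] [[418.3, 0.0, 262.7], [0.0, 418.3, 191.8], [0.0, 0.0, 1.0]]
posts_mid [([224.0, 182.0], 0.7)]
catch_tip [([267.0, 181.0], 0.56), ([248.0, 181.0], 0.4), ([268.0, 184.0], 0.22)]
cup_bowl [([293.0, 153.0], 0.63), ([336.0, 186.0], 0.56), ([289.0, 183.0], 0.45)]
pad_face [([281.0, 181.0], 0.54), ([221.0, 183.0], 0.28)]
clamp [([263.0, 184.0], 0.73)]
grip_left []
grip_right []
cup [([291.0, 159.0], 0.61), ([336.0, 189.0], 0.59), ([295.0, 184.0], 0.52), ([266.0, 153.0], 0.3)]
spare_cup [([269.0, 153.0], 0.57), ([252.0, 181.0], 0.24)]
mill [([153.0, 155.0], 0.85)]
pan_lid [([390.0, 238.0], 0.66)]
jaw_block [([266.0, 182.0], 0.63)]
```

View pics/a.png

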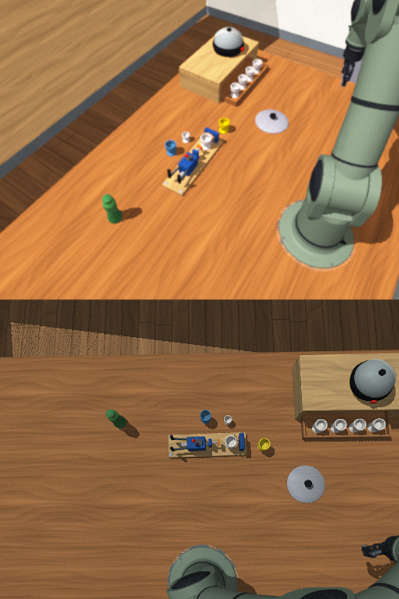

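The picture shows the clamp at about (263,184) in the top view (grips left at 224,182, catch 248,181). Candidates for the cup in the top view:
- White cup in the V at (295,184).
- Small white cup at (291,157), outside the clamp.
- Yellow cup at (336,187).
- Blue spare cup at (267,153).
- White cups in the rack, far right.

The cup I want is the larger white one in the V. A close crop will check that.

```bash
python3 - <<'E'
from h import *
a=cv2.imread('pics/top0.png')[140:220,205:355];b=cv2.imread('pics/side0.png')[150:255,200:310]
a=cv2.resize(a,(750,400),interpolation=3)
cv2.imwrite('pics/topc.png',a); b=cv2.resize(b,(628,600),interpolation=3);cv2.imwrite('pics/sidec.png',b)
S=bot.grab_frame('side');T=bot.grab_frame('top')
print('tip',tri([(S,(237,198)),(T,(248,181))]),'posts',tri([(S,(224,227)),(T,(224,182))]),'clamp',tri([(S,(250,212)),(T,(263,184))]))
print('clamp top',atz(T,(263,184),0), 'posts top',atz(T,(224,182),.08),'tip top',atz(T,(248,181),.11),'pad',atz(T,(281,181),.06),'cup',atz(T,(289,183),.06))
r=bot.regions_of(T,'clamp')
if r:
    m=r[0]['region'].astype(np.uint8); q=cv2.minAreaRect(np.argwhere(m)[:,::-1].astype(np.float32)); print(q)
    for c in cv2.boxPoints(q): print(atz(T,c,.015))
E
```

```text
tip [0.56888788 0.03093622 0.11221301] posts [0.57337241 0.11221387 0.04892149] clamp [ 0.57037567 -0.01804642 -0.0117721 ]
clamp top [ 0.57796046 -0.01465969  0.        ] posts top [0.57063793 0.1099479  0.08      ] tip top [0.56691642 0.03004906 0.11      ] pad [ 0.5756366  -0.07540211  0.06      ] cup [ 0.56861748 -0.10152544  0.06      ]
((276.4137878417969, 182.5344696044922), (4.642383575439453, 8.541985511779785), 68.19859313964844)
[ 0.58172731 -0.04425306  0.015     ]
[ 0.59237719 -0.0713138   0.015     ]
[ 0.57738433 -0.07694842  0.015     ]
[ 0.56676674 -0.04993496  0.015     ]
```

View pics/topc.png

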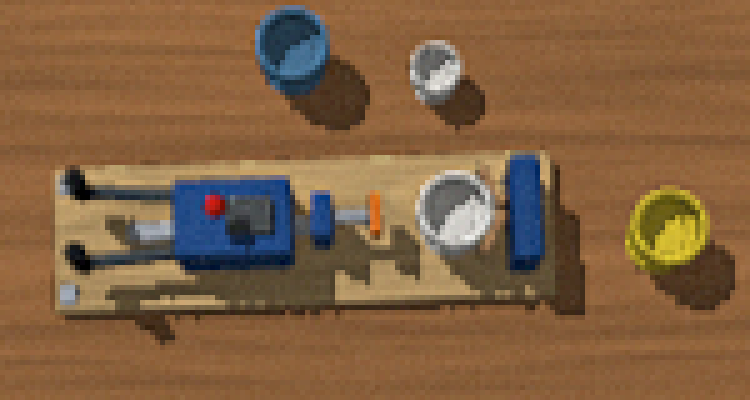

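View pics/sidec.png

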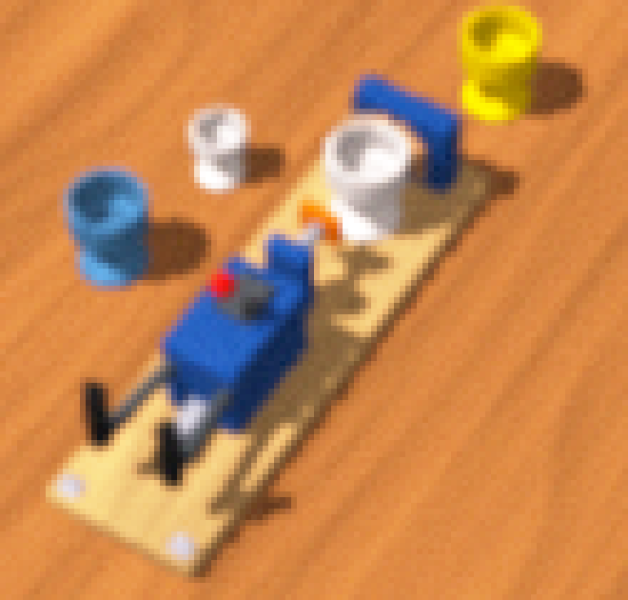

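The crops confirm it. The large white cup stands in the V at crop (455,210), with the orange pad at (375,215) and the red catch tip at (214,205) leaning towards the grips. Next I fit the clamp pose.

```bash
cat >> h.py <<'E'
def W(pose,X):
    x,y,t=pose;c,s=np.cos(t),np.sin(t);return np.array([x+c*X[0]-s*X[1],y+s*X[0]+c*X[1],X[2]])
def rowto(target,yaw):
    s=bot.observe();p=np.array(s['position']);y0=s['tool_rot'][2]
    from scipy.spatial.transform import Rotation as R
    d=R.from_euler('xyz',s['tool_rot']).as_matrix().T@(np.array(target)-p)
    return np.round(d,4),round(-np.degrees((yaw-y0+np.pi)%(2*np.pi)-np.pi),2)
E
python3 - <<'E'
from h import *
from scipy.optimize import least_squares
S=bot.grab_frame('side');T=bot.grab_frame('top')
t=lambda c:(205+(c[0]+.5)/5-.5,140+(c[1]+.5)/5-.5)
k=5.714
s=lambda c:(200+(c[0]+.5)/k-.5,150+(c[1]+.5)/k-.5)
# clamp +y = world +x = image up
P=[(T,t((55,171)),(-.17,.05,.015)),(T,t((55,311)),(-.17,-.05,.015)),(T,t((548,153)),(.17,.05,.015)),(T,t((555,301)),(.17,-.05,.015)),
(T,t((70,179)),(-.145,.024,.102)),(T,t((71,252)),(-.145,-.024,.102)),(T,t((214,205)),(-.054,0,.11)),
(S,s((47,495)),(-.17,.05,.015)),(S,s((190,572)),(-.17,-.05,.015)),(S,s((493,185)),(.17,-.05,.015)),
(S,s((94,386)),(-.145,.024,.102)),(S,s((168,428)),(-.145,-.024,.102)),(S,s((222,285)),(-.054,0,.11))]
f=lambda q:np.concatenate([proj(p,W(q,X))-px for p,px,X in P])
r=least_squares(f,[.57,-.03,-1.57],loss='soft_l1');print(r.x,np.round(f(r.x).reshape(-1,2),1).tolist())
np.save('pose.npy',r.x)
q=r.x;print('pre',W(q,(-.095,0,.2)),rowto(W(q,(-.095,0,.2)),q[2]+np.pi), 'tip',W(q,(-.054,0,.11)))
E
```

```text
[ 0.56615968 -0.02139087 -1.550472  ] [[-0.8, -0.0], [-0.6, 0.9], [0.2, 0.3], [0.3, -0.2], [0.2, 0.2], [0.2, 0.4], [-0.2, 1.0], [-0.8, -1.0], [-0.3, -0.5], [0.1, -1.7], [-0.2, 0.3], [-0.4, -0.3], [0.1, 0.0]]
pre [0.56422901 0.07358951 0.2       ] (array([ 0.5625, -0.5393,  0.0313]), np.float64(-75.08)) tip [0.56506225 0.03259798 0.11      ]
```

>>> carry_out:
  rows:
    - [[0.028, -0.027, 0, -5], [0.056, -0.054, 0, -10], [0.084, -0.081, 0, -15], [0.112, -0.108, 0, -20], [0.14, -0.135, 0, -25], [0.168, -0.162, 0, -30], [0.196, -0.189, 0, -35], [0.224, -0.216, 0, -40], [0.252, -0.243, 0, -45], [0.28, -0.27, 0, -50], [0.308, -0.297, 0, -55], [0.336, -0.324, 0, -60]]
  grip: 0.0
  grip_force: 20

```text
clock: 2.55
position: [0.4068, -0.1944, 0.2316]
tool_rot: [3.141, 0.0, 1.332]
force: [1.1, -0.1, 0.3]
grip_width: 0.0
finger_force: 0.0
```

```bash
python3 - <<'E'
from h import *
q=np.load('pose.npy');s=bot.observe();print(s['clock'],s['position'],s['tool_rot'],s['grip_width']);print(rowto(W(q,(-.095,0,.2)),q[2]+np.pi))
E
```

```text
2.55 [ 0.4068482  -0.19443424  0.23163105] [3.14092163e+00 3.65307780e-04 1.33200401e+00] 7.434964279154578e-06
(array([0.2977, 0.0895, 0.0316]), np.float64(-14.85))
```

>>> carry_out:
  rows:
    - [[0.035, 0.011, 0, -3], [0.07, 0.022, 0, -6], [0.105, 0.033, 0, -9], [0.14, 0.044, 0, -12], [0.175, 0.055, 0, -15], [0.21, 0.066, 0, -15], [0.245, 0.077, 0, -15], [0.28, 0.086, 0.015, -15], [0.2977, 0.0895, 0.0316, -15], [0.2977, 0.0895, 0.0316, -15], [0.2977, 0.0895, 0.0316, -15]]

```text
clock: 3.47
position: [0.5643, 0.0723, 0.1988]
tool_rot: [-3.14, -0.0, 1.592]
force: [0.4, -0.8, 0.1]
grip_width: -0.0001
finger_force: 0.0
```

```bash
python3 - <<'E'
from h import *
q=np.load('pose.npy');s=bot.observe();print(s['clock'],s['position'],s['tool_rot'],s['grip_width'],s['force'])
for x,z in((-.095,.102),(-.03,.102)):print(rowto(W(q,(x,0,z)),q[2]+np.pi))
w=bot.grab_frame('wrist');save(w,'w1')
print(np.round(w['pose'],3).tolist());print('proj tip',proj(w,W(q,(-.054,0,.11))),[proj(w,W(q,(-.145,y,.102))) for y in(.024,-.024)])
E
```

```text
3.4667 [0.5643445  0.07230336 0.19879629] [-3.13985775e+00 -2.19904439e-04  1.59167235e+00] -8.619136769739917e-05 [ 0.3859776  -0.77395966  0.05343896]
(array([0.0013, 0.0001, 0.0968]), np.float64(0.03))
(array([-0.0637,  0.    ,  0.0968]), np.float64(0.03))
[[1.0, 0.02, 0.004, 0.562], [0.021, -0.963, -0.269, 0.141], [-0.001, 0.269, -0.963, 0.341], [0.0, 0.0, 0.0, 1.0]]
proj tip [255.34868795 233.79321474] [array([282.95619316, 134.14813803]), array([227.94982873, 134.12813113])]
```

View pics/w1.png

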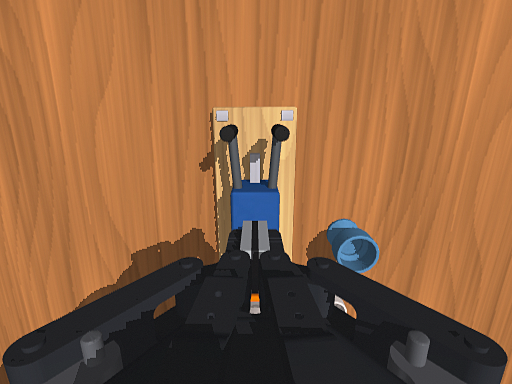

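The wrist view shows the grips at (229,133) and (281,131), within 2 px of the fitted pose. Now lower and push the catch.

>>> carry_out:
  rows:
    - [[0.001, 0, 0.03, 0], [0.001, 0, 0.06, 0], [0.001, 0, 0.09, 0], [0.001, 0, 0.096, 0], [-0.012, 0, 0.096, 0], [-0.022, 0, 0.096, 0], [-0.031, 0, 0.096, 0], [-0.038, 0, 0.096, 0], [-0.044, 0, 0.096, 0], [-0.05, 0, 0.096, 0], [-0.055, 0, 0.096, 0], [-0.058, 0, 0.096, 0]]

```text
clock: 4.52
position: [0.5659, 0.0126, 0.1039]
tool_rot: [3.141, 0.0, 1.589]
force: [0.4, 0.7, 0.5]
grip_width: 0.0003
finger_force: 0.3
```

>>> carry_out:
  rows:
    - [[-0.003, 0, 0, 0], [-0.006, 0, 0, 0], [-0.006, 0, 0, 0]]

```text
clock: 4.77
position: [0.5658, 0.0098, 0.1037]
tool_rot: [3.141, -0.003, 1.592]
force: [-1.3, 11.6, -0.4]
grip_width: -0.0002
finger_force: 5.9
```

>>> carry_out:
  rows:
    - [[0.01, 0, 0, 0], [0.02, 0, -0.02, 0], [0.04, 0, -0.05, 0], [0.075, 0, -0.06, 0], [0.105, 0, -0.06, 0], [0.118, 0, -0.06, 0], [0.118, 0, -0.06, 0], [0.118, 0, -0.06, 0]]
  grip: 0.0854

```text
clock: 5.43
position: [0.5634, 0.1258, 0.1634]
tool_rot: [-3.141, 0.0, 1.591]
force: [0.5, -0.0, -0.2]
grip_width: 0.0857
finger_force: 0.0
```

```bash
python3 - <<'E'
from h import *
q=np.load('pose.npy');s=bot.observe();print(s['clock'],s['position'],s['grip_width'],s['force'])
print(rowto(W(q,(-.145,0,.062)),q[2]+np.pi))
T=bot.grab_frame('top');w=bot.grab_frame('wrist');S=bot.grab_frame('side')
a=cv2.resize(T['pixels'][140:220,215:315],(400,320),interpolation=3);b=cv2.resize(w['pixels'],(400,300));c=cv2.resize(S['pixels'][150:250,210:310],(400,320),interpolation=3)
im=np.zeros((600,800,3),np.uint8);im[:300,:400]=a[:300];im[300:,:400]=b;im[:320,400:]=c
save({'pixels':im},'m1')
print('wrist posts',[proj(w,W(q,(-.145,y,.102))) for y in(.024,-.024)])
E
```

```text
5.4333 [0.5633905  0.12577008 0.16339881] 0.08573621188839749 [ 0.458987   -0.01231474 -0.23397952]
(array([-0.0021, -0.0002,  0.1014]), np.float64(0.01))
wrist posts [array([285.12555056, 204.1026492 ]), array([224.96520274, 204.19100723])]
```

View pics/m1.png

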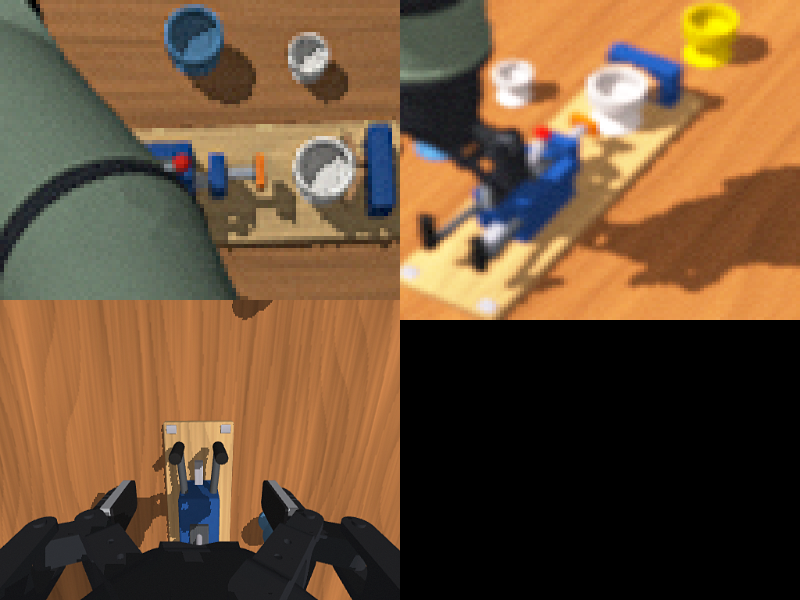

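The catch now leans towards the jaw: the red tip is at (181,162) in the top crop, next to the jaw block at (217,172). The grips in the wrist view match the prediction. Now descend around the grips.

>>> carry_out:
  rows:
    - [[-0.002, 0, 0.02, 0], [-0.002, 0, 0.045, 0], [-0.002, 0, 0.07, 0], [-0.002, 0, 0.09, 0], [-0.002, 0, 0.1, 0], [-0.002, 0, 0.101, 0], [-0.002, 0, 0.101, 0]]

```text
clock: 6.17
position: [0.5638, 0.1229, 0.0628]
tool_rot: [-3.141, 0.0, 1.589]
force: [-0.2, 0.5, -0.1]
grip_width: 0.0855
finger_force: 0.0
```

```bash
cat >> h.py <<'E'
def meas(name=None):
    q=np.load('pose.npy');s=bot.observe();print('t',s['clock'],np.round(s['position'],4),'w',round(s['grip_width'],4),'ff',s['finger_force'],np.round(s['force'],1))
    out={}
    for n in('top','side'):
        p=bot.grab_frame(n);im=p['pixels'].astype(int);r,g,b=im[...,0],im[...,1],im[...,2]
        # orange weight, saturated and blue low, near clamp; clamp-x by projecting pixels at z=.06
        m=(r>190)&(g>70)&(g<150)&(b<60)&(r-g>90)
        ctr=proj(p,W(q,(.06,0,.06)));yy,xx=np.nonzero(m);k=np.hypot(xx-ctr[0],yy-ctr[1])<25;yy,xx=yy[k],xx[k]
        pts=[]
        for x,y in zip(xx,yy):
            X=atz(p,(x,y),.06);c,sn=np.cos(q[2]),np.sin(q[2]);pts.append(c*(X[0]-q[0])+sn*(X[1]-q[1]))
        print(n,'orange n',len(pts),'clamp x mean',np.round(np.mean(pts)*1e3,1) if pts else None)
        out[n]=p
    if name:
        T,S=out['top'],out['side']
        a=cv2.resize(T['pixels'][160:205,235:315],(800,450)[:2],interpolation=2)[:, :][:300] if 0 else cv2.resize(T['pixels'][165:200,250:320],(600,300),interpolation=2)
        b=cv2.resize(S['pixels'][160:200,230:300],(525,300),interpolation=2)
        im=np.zeros((600,600,3),np.uint8);im[:300]=a;im[300:,:525]=b;save({'pixels':im},name)
    return out
E
python3 - <<'E'
from h import *
o=meas('b0')
q=np.load('pose.npy')
for p in o.values():
  for l in('pad_face','jaw_block','cup_bowl','pad'):
    print(l,[(np.round(r['position'],1).tolist(),round(r['conf'],2)) for r in bot.spot_point(p,l)][:2])
E
```

```text
t 6.1667 [0.5638 0.1229 0.0628] w 0.0855 ff 0.0 [-0.2  0.5 -0.1]
top orange n 13 clamp x mean 49.3
side orange n 17 clamp x mean 39.4
pad_face []
jaw_block [([269.8, 183.2], 0.51)]
cup_bowl [([290.4, 184.1], 0.75), ([336.6, 180.6], 0.74)]
pad [([268.3, 184.2], 0.51)]
pad_face []
jaw_block [([247.2, 206.9], 0.63)]
cup_bowl [([288.6, 158.1], 0.8), ([237.8, 173.6], 0.55)]
pad []
```

View pics/b0.png

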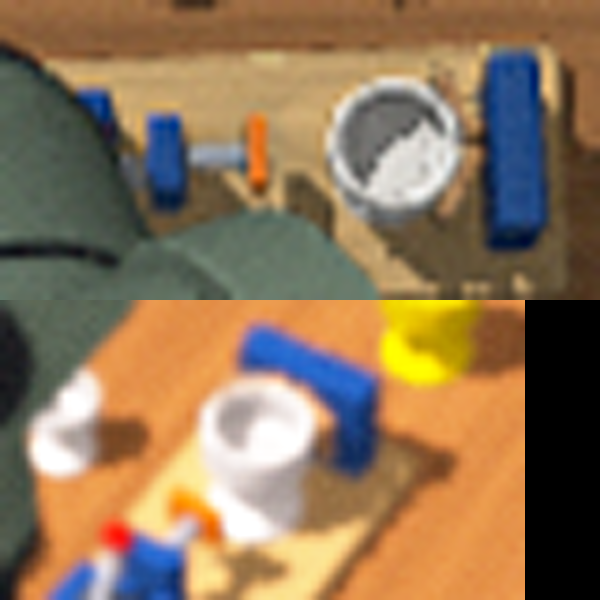

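The view is clear: in the top crop the pad is at (257,152), the jaw block at (166,160) and the cup's rim starts at x=328, so the gap is about 23 mm. That means about 32 mm of feed. First stroke.

>>> carry_out:
  rows:
    - [[0, 0, 0, 0], [0, 0, 0, 0], [0, 0, 0, 0], [0, 0, 0, 0], [0, 0, 0, 0], [0, 0, 0, 0], [0, 0, 0, 0], [0, 0, 0, 0]]
  grip: 0.035
  grip_force: 30

```text
clock: 7.33
position: [0.5629, 0.1238, 0.063]
tool_rot: [-3.14, -0.0, 1.59]
force: [-8.4, 0.9, 11.2]
grip_width: 0.0352
finger_force: 6.1
```

```bash
cat >> h.py <<'E'
def clampx(p,px,z):
    q=np.load('pose.npy');X=atz(p,px,z);return (np.cos(q[2])*(X[0]-q[0])+np.sin(q[2])*(X[1]-q[1]))*1e3
def meas2(p):
    "clamp x (mm) of pad and jaw block tops, top view"
    im=p['pixels'][165:200,250:320].astype(float);r,g,b=im[...,0],im[...,1],im[...,2]
    o=np.clip((r-b)/(r+1)-.62,0,.3)*np.clip(r-120,0,60)*(r>g*1.45)
    n,lab,st,ce=cv2.connectedComponentsWithStats((b-r>40).astype(np.uint8))
    res={}
    ys,xs=np.mgrid[165:200,250:320]
    if o.sum()>0:
        ix=np.unravel_index(o.argmax(),o.shape);k=(abs(xs-250-ix[1])<4)&(abs(ys-165-ix[0])<7);w=o*k
        res['pad']=clampx(p,((w*xs).sum()/w.sum(),(w*ys).sum()/w.sum()),.07)
    for i in range(1,n):
        if st[i,4]>15:
            c=ce[i]+[250,165];k=(abs(xs-c[0])<5)&(abs(ys-c[1])<8);w=np.clip(b-r,0,90)*k
            res['blue%d'%i]=(round(clampx(p,((w*xs).sum()/w.sum(),(w*ys).sum()/w.sum()),.07),1),int(st[i,4]))
    return res
E
python3 - <<'E'
from h import *
b=cv2.imread('pics/b0.png')
o=meas('s1');print(meas2(o['top']))
E
```

```text
t 7.3333 [0.5629 0.1238 0.063 ] w 0.0352 ff 6.116219647228718 [-8.4  0.9 11.2]
top orange n 13 clamp x mean 55.6
side orange n 14 clamp x mean 42.4
{'pad': np.float64(55.62228966580071), 'blue1': (np.float64(147.0), 135), 'blue3': (np.float64(20.0), 38)}
```

View pics/s1.png

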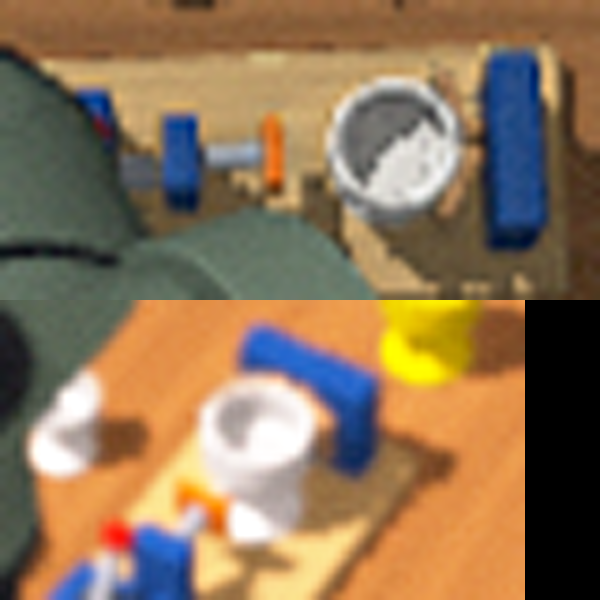

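The first stroke fed the jaw about 6.3 mm: pad at x=55.6, block at 20.0, free difference 35.6 mm. Next come stroke 2 and 3, re-centred by a hair.

>>> carry_out:
  rows:
    - [[0, -0.001, 0, 0], [0, -0.001, 0, 0], [0, -0.001, 0, 0], [0, -0.001, 0, 0], [0, -0.001, 0, 0], [0, -0.001, 0, 0]]
  grip: 0.068

```text
clock: 7.93
position: [0.5628, 0.1233, 0.0627]
tool_rot: [3.142, -0.0, 1.59]
force: [-0.8, -0.2, 0.2]
grip_width: 0.0682
finger_force: 0.0
```

>>> carry_out:
  rows:
    - [[0, 0, 0, 0], [0, 0, 0, 0], [0, 0, 0, 0], [0, 0, 0, 0], [0, 0, 0, 0], [0, 0, 0, 0], [0, 0, 0, 0]]
  grip: 0.035

```text
clock: 8.52
position: [0.5628, 0.1238, 0.0632]
tool_rot: [3.141, -0.001, 1.59]
force: [-3.0, 1.3, 11.0]
grip_width: 0.035
finger_force: 5.8
```

```bash
python3 - <<'E'
from h import *
o=meas();print(meas2(o['top']))
E
```

```text
t 8.5167 [0.5628 0.1238 0.0632] w 0.035 ff 5.830160826444626 [-3.   1.3 11. ]
top orange n 10 clamp x mean 60.0
side orange n 15 clamp x mean 49.7
{'pad': np.float64(60.11886881728576), 'blue1': (np.float64(146.9), 136), 'blue3': (np.float64(25.6), 37)}
```

>>> carry_out:
  rows:
    - [[0, 0, 0, 0], [0, 0, 0, 0], [0, 0, 0, 0], [0, 0, 0, 0], [0, 0, 0, 0], [0, 0, 0, 0]]
  grip: 0.068

```text
clock: 9.12
position: [0.5627, 0.1232, 0.0626]
tool_rot: [-3.142, 0.0, 1.59]
force: [0.0, -0.3, -0.1]
grip_width: 0.068
finger_force: 0.0
```

>>> carry_out:
  rows:
    - [[0, 0, 0, 0], [0, 0, 0, 0], [0, 0, 0, 0], [0, 0, 0, 0], [0, 0, 0, 0], [0, 0, 0, 0], [0, 0, 0, 0]]
  grip: 0.035

```text
clock: 9.7
position: [0.5629, 0.1239, 0.0633]
tool_rot: [3.141, -0.001, 1.59]
force: [-3.6, 1.4, 10.9]
grip_width: 0.0354
finger_force: 5.9
```

```bash
python3 - <<'E'
from h import *
o=meas('s3');print(meas2(o['top']))
E
```

```text
t 9.7 [0.5629 0.1239 0.0633] w 0.0354 ff 5.936644077301025 [-3.6  1.4 10.9]
top orange n 13 clamp x mean 66.0
side orange n 14 clamp x mean 51.1
{'pad': np.float64(65.6899797785483), 'blue1': (np.float64(146.9), 136), 'blue3': (np.float64(30.4), 39)}
```

View pics/s3.png

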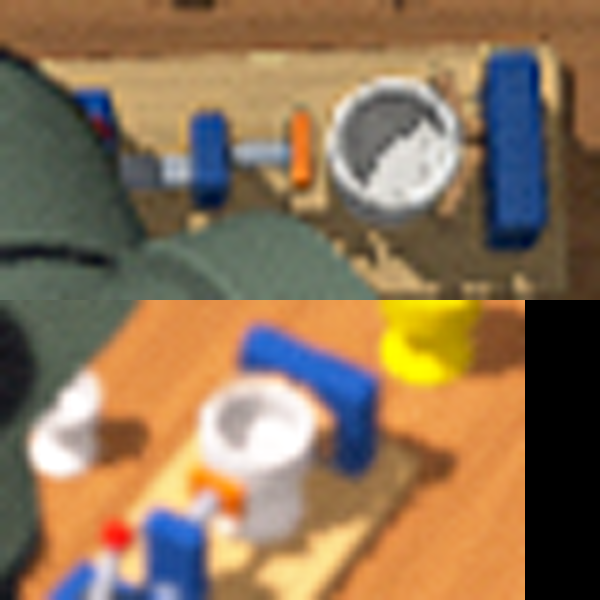

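Feed is about 5.3 mm per stroke. The pad's front edge is at 310 and the cup's at 330 in the top crop, so about 7.7 mm remains. Stroke 4 and 5.

>>> carry_out:
  rows:
    - [[0, 0, 0, 0], [0, 0, 0, 0], [0, 0, 0, 0], [0, 0, 0, 0], [0, 0, 0, 0], [0, 0, 0, 0]]
  grip: 0.068

```text
clock: 10.3
position: [0.5627, 0.1232, 0.0626]
tool_rot: [-3.142, 0.0, 1.59]
force: [-0.0, 0.8, 0.3]
grip_width: 0.0677
finger_force: 0.0
```

>>> carry_out:
  rows:
    - [[0, 0, 0, 0], [0, 0, 0, 0], [0, 0, 0, 0], [0, 0, 0, 0], [0, 0, 0, 0], [0, 0, 0, 0], [0, 0, 0, 0]]
  grip: 0.035

```text
clock: 10.88
position: [0.5629, 0.1239, 0.0633]
tool_rot: [3.141, -0.001, 1.59]
force: [-2.7, 1.3, 9.8]
grip_width: 0.0354
finger_force: 5.9
```

```bash
python3 - <<'E'
from h import *
o=meas();print(meas2(o['top']))
E
```

```text
t 10.8833 [0.5629 0.1239 0.0633] w 0.0354 ff 5.850721076130867 [-2.7  1.3  9.8]
top orange n 13 clamp x mean 72.0
side orange n 16 clamp x mean 56.0
{'pad': np.float64(71.83250807713571), 'blue1': (np.float64(147.0), 137), 'blue3': (np.float64(36.2), 39)}
```

>>> carry_out:
  rows:
    - [[0, 0, 0, 0], [0, 0, 0, 0], [0, 0, 0, 0], [0, 0, 0, 0], [0, 0, 0, 0], [0, 0, 0, 0]]
  grip: 0.068

```text
clock: 11.48
position: [0.5627, 0.1233, 0.0627]
tool_rot: [-3.141, 0.0, 1.59]
force: [-0.4, 0.3, 0.3]
grip_width: 0.0681
finger_force: 0.0
```

>>> carry_out:
  rows:
    - [[0, 0, 0, 0], [0, 0, 0, 0], [0, 0, 0, 0], [0, 0, 0, 0], [0, 0, 0, 0], [0, 0, 0, 0], [0, 0, 0, 0]]
  grip: 0.035

```text
clock: 12.07
position: [0.5629, 0.1239, 0.0633]
tool_rot: [3.141, -0.001, 1.59]
force: [-2.9, 1.7, 10.9]
grip_width: 0.0352
finger_force: 6.2
```

```bash
python3 - <<'E'
from h import *
o=meas('s5');print(meas2(o['top']))
E
```

```text
t 12.0667 [0.5629 0.1239 0.0633] w 0.0352 ff 6.216461956501007 [-2.9  1.7 10.9]
top orange n 9 clamp x mean 73.5
side orange n 14 clamp x mean 54.3
{'pad': np.float64(73.43740055217259), 'blue1': (np.float64(147.0), 138), 'blue3': (np.float64(41.3), 36)}
```

View pics/s5.png

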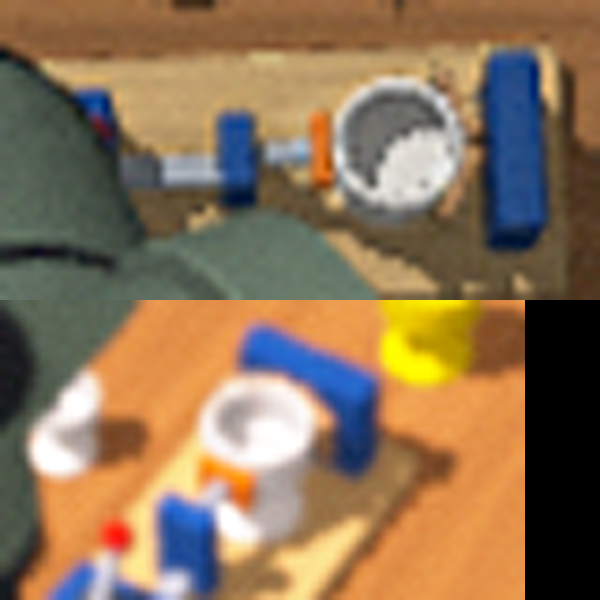

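The pad is now on the cup, with pad at 321 and block at 237 in the top crop. The spring is in about 3 mm and the cup is upright and seated in the V. One more full stroke should bring it to about 8 mm.

>>> carry_out:
  rows:
    - [[0, 0, 0, 0], [0, 0, 0, 0], [0, 0, 0, 0], [0, 0, 0, 0], [0, 0, 0, 0], [0, 0, 0, 0]]
  grip: 0.068

```text
clock: 12.67
position: [0.5627, 0.1233, 0.0626]
tool_rot: [-3.141, 0.0, 1.59]
force: [-0.4, 0.6, 0.6]
grip_width: 0.0678
finger_force: 0.0
```

>>> carry_out:
  rows:
    - [[0, 0, 0, 0], [0, 0, 0, 0], [0, 0, 0, 0], [0, 0, 0, 0], [0, 0, 0, 0], [0, 0, 0, 0], [0, 0, 0, 0]]
  grip: 0.035

```text
clock: 13.25
position: [0.5629, 0.1239, 0.0634]
tool_rot: [3.141, -0.001, 1.59]
force: [-3.5, 1.4, 13.3]
grip_width: 0.035
finger_force: 6.9
```

```bash
python3 - <<'E'
from h import *
o=meas('s6');print(meas2(o['top']))
E
```

```text
t 13.25 [0.5629 0.1239 0.0634] w 0.035 ff 6.9449979811906815 [-3.5  1.4 13.3]
top orange n 10 clamp x mean 74.4
side orange n 13 clamp x mean 58.0
{'pad': np.float64(74.46397156088804), 'blue1': (np.float64(146.9), 137), 'blue3': (np.float64(45.7), 38)}
```

View pics/s6.png

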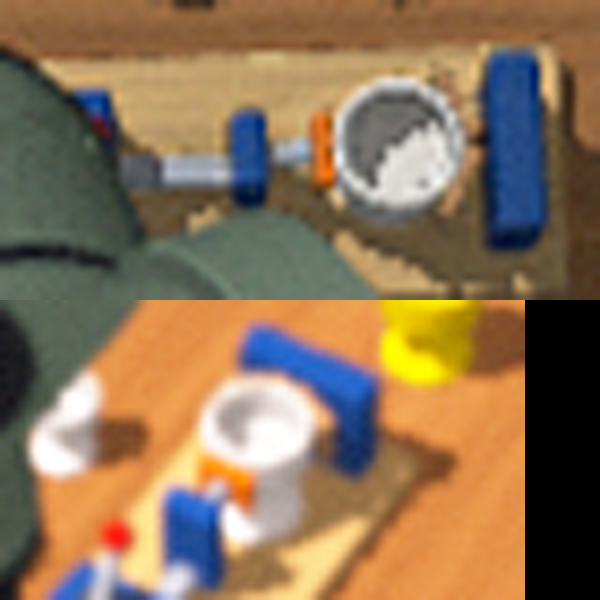

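The spring is in about 6.4 mm (pad–block 28.8 mm against 35.25 free). I still need about 2.6 mm, so a partial stroke, approached in steps.

>>> carry_out:
  rows:
    - [[0, 0, 0, 0], [0, 0, 0, 0], [0, 0, 0, 0], [0, 0, 0, 0], [0, 0, 0, 0], [0, 0, 0, 0]]
  grip: 0.068

```text
clock: 13.85
position: [0.5627, 0.1233, 0.0626]
tool_rot: [-3.142, -0.0, 1.59]
force: [0.7, 0.6, -0.8]
grip_width: 0.0679
finger_force: 0.0
```

>>> carry_out:
  rows:
    - [[0, 0, 0, 0], [0, 0, 0, 0], [0, 0, 0, 0], [0, 0, 0, 0], [0, 0, 0, 0], [0, 0, 0, 0], [0, 0, 0, 0]]
  grip: 0.044

```text
clock: 14.43
position: [0.5629, 0.1239, 0.0633]
tool_rot: [3.141, -0.0, 1.59]
force: [-3.6, 1.2, 10.4]
grip_width: 0.044
finger_force: 6.1
```

```bash
python3 - <<'E'
from h import *
for i in range(2): o=meas('s7%d'%i);print(meas2(o['top']))
E
```

```text
t 14.4333 [0.5629 0.1239 0.0633] w 0.044 ff 6.138436049222946 [-3.6  1.2 10.4]
top orange n 9 clamp x mean 74.4
side orange n 16 clamp x mean 57.0
{'pad': np.float64(74.70029401506388), 'blue1': (np.float64(147.0), 137), 'blue3': (np.float64(46.6), 42)}
t 14.5333 [0.5629 0.1238 0.0633] w 0.0444 ff 6.119693219661713 [-3.  1. 12.]
top orange n 9 clamp x mean 74.4
side orange n 16 clamp x mean 54.4
{'pad': np.float64(74.69079883934113), 'blue1': (np.float64(147.0), 135), 'blue3': (np.float64(46.7), 41)}
```

The spring is at about 7.3 mm now, so I squeeze a little further.

>>> carry_out:
  rows:
    - [[0, 0, 0, 0], [0, 0, 0, 0], [0, 0, 0, 0], [0, 0, 0, 0], [0, 0, 0, 0], [0, 0, 0, 0]]
  grip: 0.039

```text
clock: 15.13
position: [0.5629, 0.1239, 0.0634]
tool_rot: [3.141, -0.001, 1.59]
force: [-3.6, 0.1, 13.8]
grip_width: 0.0389
finger_force: 7.9
```

```bash
python3 - <<'E'
from h import *
o=meas('s8');print(meas2(o['top']))
E
```

```text
t 15.1333 [0.5629 0.1239 0.0634] w 0.0389 ff 7.897925823926926 [-3.6  0.1 13.8]
top orange n 10 clamp x mean 74.7
side orange n 16 clamp x mean 53.8
{'pad': np.float64(74.90222726523773), 'blue1': (np.float64(146.9), 137), 'blue3': (np.float64(48.3), 38)}
```

View pics/s8.png

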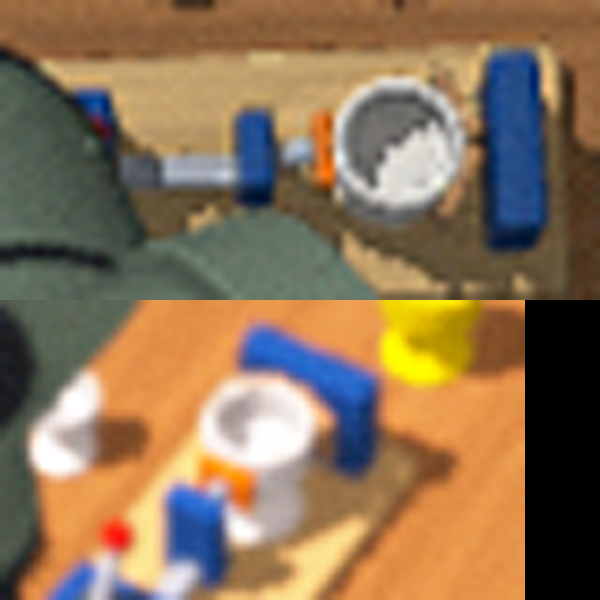

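The spring is in about 8.7 mm (pad–block 26.6 mm against 35.25 free, confirmed by the crop: 323 and 255). The cup stands in the V and the grips are held squeezed, so I'm handing it in.

```bash
python3 -c "
from workcell import bot
print(bot.job_done())"
```

```text
the job is handed in; nothing more can be done
None
```

The job is handed in: the catch is flipped over to the jaw side, the orange pad presses on the upright white cup with its spring in by about 8.7 mm (half way is 9 mm, measured from the images), and the grips are still held squeezed.

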